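Fetch the spice jar from behind the rack's rail

TASK

Push the steel bookend of the spice rack well away from the spice jar so that there is room for your fingers, then lift the jar up over the rack's front rail and stand it upright on the floor of the small wooden tray, setting it down rather than dropping it. Then push the bookend back until it stands close against the salt shaker left in the rack, so that the shaker is held. Leave the shaker upright in its place in the rack, and leave the flat tin and the kitchen timer where they are.

Things in the scene. Friction and masses are not known exactly. Their poses are not given: they have to be found in the camera images.
- rack: Low wooden spice rack, fixed, 64 deep (x) x 310 long (y) x 114 high, open above. Origin: centre of underside; +x to its back, +y left along it. Floor 14 above the worktop; bay x -26 to +26, y -147 to +147, between front rail, back board (z to 114) and end walls (z to 110). In it from the left (+y): salt shaker, spice jar, bookend, empty space; nothing above z 122
- rail_top (a point): Middle of the top edge of the rack's front rail, a wooden bar 6 thick (rack x -32 to -26), z 44 to 58 above the worktop, along the whole bay. Rail and back board leave no room for fingers in front of or behind the jar: grasp it along the rack's y. Wall cupboards hang above the back of the worktop, from about 0.46 m up: lift no higher than needed
- spice_jar: Round glass spice jar with a wide cap, 45 diameter, 106 tall, about 0.11 kg. Origin: centre of its underside, z up. It stands on the rack floor, about 45 clear of the shaker on its left and only 3 to 16 clear of the bookend on its right. Must be raised more than 44 for its foot to pass over the rail
- salt_shaker: Glass salt shaker with a steel cap, 44 diameter, 90 tall, about 0.1 kg. Origin: centre of its underside, z up. It stays in the rack
- bookend (a joint): Slide of the steel bookend along the rack, m: 0 = stop at the left end of its travel; grows as it moves right (rack -y), stop at 0.185; its left face is at rack y = 0.100 - value; starts near 0.107. About 1.5 N friction, stays where left. At the left stop it touches the shaker (may nudge it a few mm) but cannot squeeze it
- bookend_tab (a point): Middle of the bookend's push tab. The bookend is an upright steel plate 6 thick across the bay; its upper part reaches forward over the rail as a flat tab, z 74 to 122 above the worktop, out to rack x -83. This point: rack x -60, z 98, mid-thickness. The tab is pushed sideways on either face, in front of the rail. Axes as the rack's
- bookend_face (a point): Point on the left face of the bookend plate (the side towards jar and shaker), in the middle of the bay's depth, 59 above the worktop. Axes as the rack's
- tray: Small dark wooden tray fixed on the worktop to the left of the rack, 200 (x) x 110 (y) x 18 high, walls and floor 6 thick. Origin: centre of its underside; x along its long side (away from the robot), y to the left, z up. The flat tin stands in its far (+x) half; the near half (middle at x = -45) is free
- flat_tin: Flat food tin, 75 diameter, 58 tall, standing in the tray. Origin: centre of its underside
- timer: Round kitchen timer, 61 diameter, 53 tall, on the worktop to the right. Origin: centre of its underside

How it is judged (in metres and radians):
On the way, in this order (a step that is already met when the one before it is completed fails the run):
1. the bookend has been pushed well away from the jar, which still stands in the rack (value of joint bookend above 0.13 m and z of spice_jar in the frame of rack below 0.03 m), for 0.1 s.
2. the jar is lifted above the rack's front rail and drawn forward over it (z of spice_jar in the frame of rack above 0.055 m and x of spice_jar in the frame of rack below -0.02 m), for 0.05 s.
3. the jar stands upright on the tray's floor, let go (x of spice_jar in the frame of tray between -0.095 and 0.095 m and y of spice_jar in the frame of tray between -0.05 and 0.05 m and z of spice_jar in the frame of tray below 0.01 m and angle between spice_jar's own z axis and vertical below 0.12 rad and contact force between the fingers and spice_jar below 0.1 N and linear speed of spice_jar below 0.03 m/s), for 0.2 s.
At the end, for the whole second after the job is handed in: The spice jar stands upright (within 7 degrees) on the floor of the tray, released and at rest; the bookend's left face is within about 12 mm of the salt shaker (face point under 34 mm from its axis) and at rest; the salt shaker stands upright (within 11 degrees) on the rack's floor and at rest (all of step 3 and horizontal distance between salt_shaker and bookend_face below 0.034 m and z of salt_shaker in the frame of rack below 0.02 m and angle between salt_shaker's own z axis and vertical below 0.2 rad and linear speed of salt_shaker below 0.03 m/s and not (velocity of joint bookend above 0.01 m/s) and not (velocity of joint bookend below -0.01 m/s)); the robot touches nothing.
It fails at once if the jar is dropped: it moves faster than 0.6 m/s with no finger on it (linear speed of spice_jar above 0.6 m/s and contact force between the fingers and spice_jar below 0.05 N).
It fails at once if the jar is tipped over (more than 45 degrees) (angle between spice_jar's own z axis and vertical above 0.8 rad).
It fails at once if the salt shaker is tipped over or leaves its place (moves more than 35 mm) (angle between salt_shaker's own z axis and vertical above 0.5 rad or distance of salt_shaker from where it was at the start of the episode above 0.035 m).
It fails at once if the flat tin is moved more than 25 mm or tipped (distance of flat_tin from where it was at the start of the episode above 0.025 m or angle between flat_tin's own z axis and vertical above 0.3 rad).
It fails at once if the timer is moved more than 30 mm (distance of timer from where it was at the start of the episode above 0.03 m).
It also fails if it takes over 67 s, if anything falls off the work surface, if the arm or the gripper's body presses on something with over 40 N, if the wrist force passes 120 N, or if a joint passes its speed limit or range.

ROBOT

A 6-joint arm with a two-finger parallel gripper is mounted at the origin on a cart in front of the work surface, level with it; the furniture and walls round the work are solid. World frame = base frame: x ahead of the robot, y to its left, z up, the work surface at z = 0. Lengths are in m, angles in degrees, forces in N, time in s.
With the tool pointing down it reaches from about 0.3 to 0.75 m from the base axis. Payload 8.5 kg.
Tool frame: the origin (TCP) lies on the centre line of the jaws, within the pads' length; the fingertips stand 11 mm ahead of it and the grasp point (between the pads) lies 8 mm behind it; z points along the fingers, y is the line along which they close (so a half turn about z gives the same grasp; the last joint's range is limited). The gripper opens to 85 mm and grips with 20 to 120 N. Pads are 22 mm wide; open, the fingers measure 114 mm over their backs; the gripper's body (76 mm by 85 mm) begins 54 mm behind the grasp point. The pads swing forward as they close: fully open they stand 13 mm farther back than shut.
Start: joints at [60.774, 21.807, 74.336, -0, 83.858, -12.336], TCP at [0.16, 0.526, 0.242] pointing down, gripper open.
Joint ranges: [-178.18, 178.18], [-50.72, 133.34], [12.68, 142.11], [-81.47, 261.47], [9.98, 163.14], [-165.26, 165.26]. Speed limits (degrees/s): [136.94, 136.94, 180, 180, 180, 180].

INTERFACE

Orientations are given as a 3x3 rotation matrix whose columns are the frame's x, y, z axes.
In Python, from rig import env, viewer, monitor, ticket gives the robot as it stands (env), with the cameras (viewer), the readings (monitor) and the job (ticket).
- The arm moves only by the tool nudge_tcp, called as name([rows], argument=value, ...), one row to a line, values as JSON. Schema: {"type":"object","properties":{"rows":{"type":"array","items":{"type":"array","prefixItems":[{"type":"array","items":{"type":"number"},"minItems":3,"maxItems":3},{"type":"number"},{"type":"number"}],"minItems":3,"maxItems":3},"minItems":1,"maxItems":10},"clamp_n":{"type":"number"},"only":{"type":"string"},"quiet":{"type":"boolean"},"lines":{"type":"string"}},"required":["rows"],"additionalProperties":false}. rows is a list of rows, 1 to 10 of them, each written [[dx, dy, dz], turn, opening]: dx, dy, dz in shares of the most that a row can go, 1 being 50 mm, then a turn about the tool's z in degrees, then the finger opening in m; each row shifts and turns the commanded pose from where the row before left it, along the tool's axes as they then stand; what a row does not reach is not made up. A row lasts 1/10 s, in which the tool goes at most 0.05 m and 8.59 degrees, less where a joint would pass 70% of its speed; a pose out of reach is approached as far as the arm can. The fingers move at their own pace and stop on an object; clamp_n is the grip in N (left out, the last holds). Time passes only in rows, so rows that do not move let the fingers close. The tool returns the time, the measured TCP pose, the force, the opening and the grip force at its end. only (a regular expression) keeps the lines of the reply that match it, lines (a string "A,B") keeps lines A to B, and quiet returns only ok. Input that does not fit is refused with a message, and nothing moves.
- monitor.observe(): the state, without advancing time (a new reading comes with each control period).
- viewer.get_image(name): name is "side" or "top" or "wrist"; returns a dict with "pixels" (400x640x3 uint8, red, green, blue), "K" (3x3 intrinsics, pixels), "extrinsics" (4x4, takes a point from world to camera coordinates). Camera axes: x right, y down, z forward; pixel columns grow to the right and rows downward; lengths in m; the calibration is good to about 2 mm. A picture is of the moment at which its call begins. There is no depth.
- ticket.close_job(): hands the job in; it is judged then, once.
The state is a dict: "time_s": time; "q": joint angles; "qvel": joint speeds; "joint_efforts": joint torques, N m; "position": TCP position; "tool_rot": TCP orientation; "ft_force": force on the tool from outside, world axes, zero at the start; "wrist_torque": the same for the moment, N m; "grip_width": finger opening in m; "gripper_force": force on a finger pad.
Only numpy, scipy, OpenCV 4.12 (cv2) and the standard library are available. Lean on these libraries where they do the work, as an engineer would, in place of code of your own. Each camera call takes 0.05 s, during which the arm holds its last target. There are 200 camera calls.

## Working session

There is one attempt and no reset: what is moved stays moved. The work goes in short steps, Python scripts to look and compute and a tool call to move; the robot and the scene stay as the last step left them, time stands still between calls to the robot, and variables do not carry over. Pictures are saved under pics/ and viewed, at most 13 in all, crops included, and the job is handed in when it is done.

```bash
mkdir -p pics; ls; python3 - <<'E'
from rig import env, viewer, monitor, ticket
import cv2,numpy as np
for n in("top","side"):
    r=viewer.get_image(n); cv2.imwrite(f"pics/{n}0.png",r["pixels"][:,:,::-1]); print(n,r["K"].tolist(),np.round(r["extrinsics"],4).tolist())
s=monitor.observe();print(s["time_s"],s["position"],s["tool_rot"],s["grip_width"])
E
```

```text
pics
rig.py
top [[484.25512623705157, 0.0, 325.6509830261444], [0.0, 484.25512623705157, 198.8494937690264], [0.0, 0.0, 1.0]] [[0.0085, -0.9999, -0.0122, -0.082], [-0.9939, -0.0072, -0.1102, 0.5015], [0.1101, 0.013, -0.9938, 1.4834], [0.0, 0.0, 0.0, 1.0]]
side [[425.13529781703073, 0.0, 315.48545562446157], [0.0, 425.13529781703073, 200.6404245674847], [0.0, 0.0, 1.0]] [[0.6087, -0.793, -0.0234, -0.3674], [-0.4885, -0.3514, -0.7987, 0.266], [0.6252, 0.4976, -0.6013, 0.9056], [0.0, 0.0, 0.0, 1.0]]
0.1 [0.15968466 0.52604854 0.2417683 ] [[-9.56864998e-01  2.90532189e-01 -6.50254075e-04]
 [ 2.90532781e-01  9.56864317e-01 -1.17521248e-03]
 [ 2.80767868e-04 -1.31343981e-03 -9.99999098e-01]] 0.08524836899996333
```

View pics/top0.png

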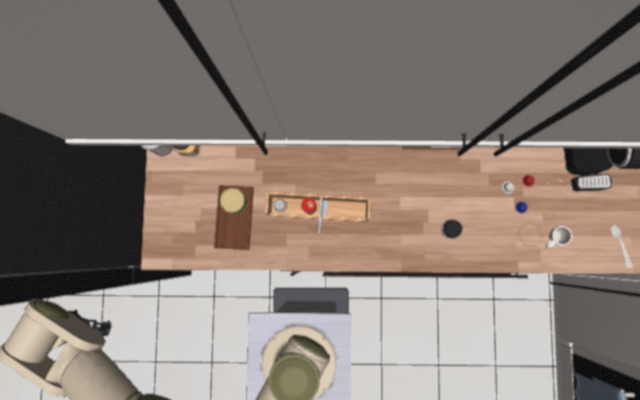

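View pics/side0.png

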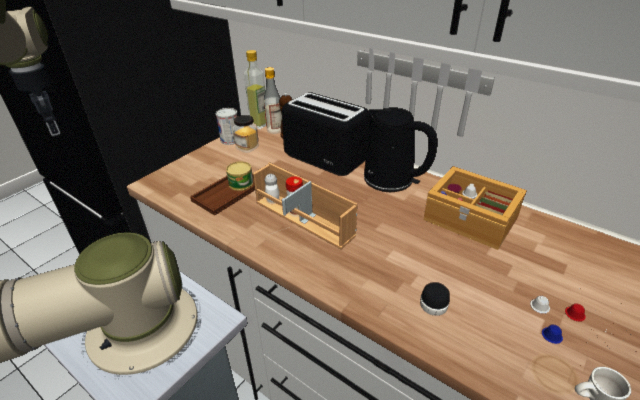

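The top view shows the tray near (235,217), the rack near (318,208), the shaker at (279,205), the jar cap at (309,206) and the bookend at about (321,215). I'll enlarge both views.

```bash
python3 - <<'E'
import cv2
a=cv2.imread("pics/top0.png")[175:260,205:380]; cv2.imwrite("pics/topc.png",cv2.resize(a,(788,383),interpolation=cv2.INTER_CUBIC))
a=cv2.imread("pics/side0.png")[150:250,185:365]; cv2.imwrite("pics/sidec.png",cv2.resize(a,(792,440),interpolation=cv2.INTER_CUBIC))
E
```

```text
(no output)
```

View pics/topc.png

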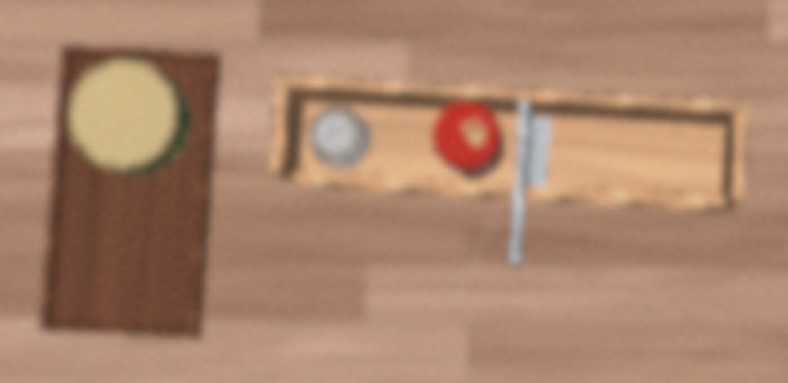

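View pics/sidec.png

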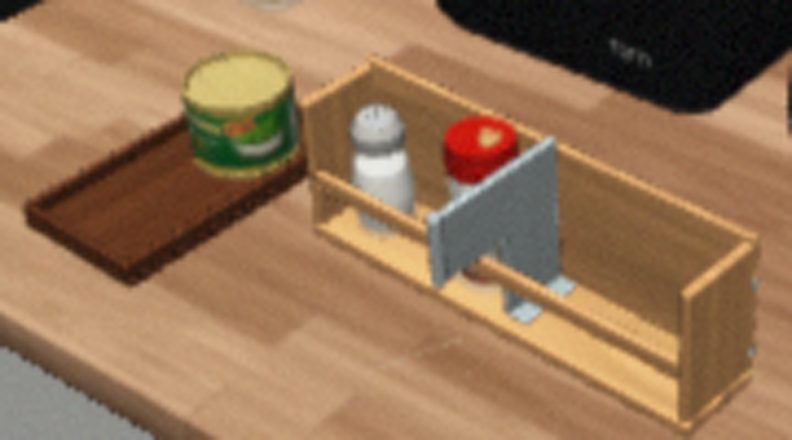

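```bash
cat > h.py <<'E'
import numpy as np
KT=np.array([[484.255,0,325.651],[0,484.255,198.8495],[0,0,1]]);KS=np.array([[425.135,0,315.4855],[0,425.135,200.640],[0,0,1]])
ET=np.array([[0.0085,-0.9999,-0.0122,-0.082],[-0.9939,-0.0072,-0.1102,0.5015],[0.1101,0.013,-0.9938,1.4834]])
ES=np.array([[0.6087,-0.793,-0.0234,-0.3674],[-0.4885,-0.3514,-0.7987,0.266],[0.6252,0.4976,-0.6013,0.9056]])
def atz(K,E,p,z):
    R,t=E[:,:3],E[:,3]; c=-R.T@t; d=R.T@np.linalg.solve(K,[*p,1]); return np.round(c+d*(z-c[2])/d[2],4)
def T(u,v,z): return atz(KT,ET,(205+(u+.5)/4.503-.5,175+(v+.5)/4.506-.5),z)
def S(u,v,z): return atz(KS,ES,(185+(u+.5)/4.4-.5,150+(v+.5)/4.4-.5),z)
E
python3 - <<'E'
from h import *
for n,f,u,v,z in [("jar",T,467,136,.12),("jar",S,482,134,.12),("shk",T,340,135,.104),("shk",S,378,112,.104),
("be front",T,514,263,.122),("be front",S,432,218,.122),("be back",T,524,100,.122),("be back",S,553,140,.122),
("rack BL",T,280,80,.114),("rack BL",S,372,58,.114),("rack BR",T,743,105,.114),("rack BR",S,757,240,.114),("FR bottom",S,685,428,0),("FR top",S,685,290,.11),
("tray",T,66,47,.018),("tray",T,220,55,.018),("tray",T,200,335,.018),("tray",T,43,328,.018),("tray",S,28,212,.018),("tray",S,132,272,.018),("tin",T,123,114,.064),("tin",S,240,82,.064)]: print(n,f.__name__,f(u,v,z))
E
```

```text
jar T [ 0.474  -0.0287  0.12  ]
jar S [ 0.4794 -0.028   0.12  ]
shk T [0.4756 0.0556 0.104 ]
shk S [0.4779 0.0565 0.104 ]
be front T [ 0.3919 -0.0601  0.122 ]
be front S [ 0.3963 -0.0609  0.122 ]
be back T [ 0.4976 -0.0655  0.122 ]
be back S [ 0.4969 -0.0684  0.122 ]
rack BL T [0.5105 0.0945 0.114 ]
rack BL S [0.5116 0.0913 0.114 ]
rack BR T [ 0.4962 -0.2082  0.114 ]
rack BR S [ 0.4945 -0.214   0.114 ]
FR bottom S [ 0.4468 -0.2002 -0.    ]
FR top S [ 0.4389 -0.2041  0.11  ]
tray T [0.5446 0.2584 0.018 ]
tray T [0.5397 0.15   0.018 ]
tray T [0.3447 0.159  0.018 ]
tray T [0.3486 0.2679 0.018 ]
tray S [0.3456 0.2593 0.018 ]
tray S [0.3427 0.154  0.018 ]
tin T [0.4928 0.2073 0.064 ]
tin S [0.4933 0.2024 0.064 ]
```

Careful with the scale: shifts go in shares of 50 mm. That gives: -0.04 m is -0.8, -0.02 m is -0.4.

nudge_tcp([
  [[0, 0, 0], -7, 0],
  [[0, 0, 0], -7, 0],
  [[-0.4, -0.8, 0], 0, 0],
  [[-0.4, -0.8, 0], 0, 0],
  [[-0.4, -0.8, 0], 0, 0],
  [[-0.4, -0.8, 0], 0, 0],
  [[-0.4, -0.8, 0], 0, 0],
  [[-0.4, -0.8, 0], 0, 0],
  [[-0.4, -0.8, 0], 0, 0],
  [[-0.4, -0.8, 0], 0, 0],
], clamp_n=40)

```text
time_s: 1.1
position: [0.3035, 0.197, 0.2423]
tool_rot: [[-0.999, 0.05, -0.0], [0.05, 0.999, -0.0], [0.0, -0.0, -1.0]]
ft_force: [0.9, 1.1, -0.0]
grip_width: -0.0001
gripper_force: 0.0
```

```bash
cat > st.py <<'E'
import sys,numpy as np
from rig import env, viewer, monitor, ticket
s=monitor.observe();R=np.array(s["tool_rot"])
print(s["time_s"],np.round(s["position"],4),"yangle",np.degrees(np.arctan2(R[1,1],R[0,1])),s["grip_width"],"ft",np.round(s["ft_force"],1))
if len(sys.argv)>3: print("tool d",np.round(R.T@(np.array(list(map(float,sys.argv[1:4])))-s["position"]),4))
E
python3 st.py 0.405 -0.03 0.242
```

```text
1.1 [0.3035 0.197  0.2423] yangle 87.13678039865799 -5.457492492955204e-05 ft [ 0.9  1.1 -0. ]
tool d [-0.1127 -0.2216  0.0003]
```

Converted, 0.04 m is 0.8, -0.037 m is -0.74.

nudge_tcp([
  [[-0.38, -0.74, 0], 0, 0],
  [[-0.38, -0.74, 0], 0, 0],
  [[-0.38, -0.74, 0], 0, 0],
  [[-0.38, -0.74, 0], 0, 0],
  [[-0.38, -0.74, 0], 0, 0],
  [[-0.36, -0.74, 0], 0, 0],
  [[0, 0, 0.8], 0, 0],
  [[0, 0, 0.8], 0, 0],
  [[0, 0, 0.6], 0, 0],
  [[0, 0, 0], 0, 0],
])

```text
time_s: 2.1
position: [0.4033, -0.0283, 0.1297]
tool_rot: [[-0.999, 0.051, -0.007], [0.051, 0.999, 0.003], [0.007, 0.002, -1.0]]
ft_force: [-0.6, 0.4, 0.1]
grip_width: 0.0001
gripper_force: 0.0
```

```bash
python3 st.py 0.405 -0.03 0.096
python3 - <<'E'
from rig import env, viewer, monitor, ticket
import cv2
r=viewer.get_image("side");a=r["pixels"][130:250,185:365,::-1]
cv2.imwrite("pics/s1.png",cv2.resize(a,(792,528),interpolation=cv2.INTER_CUBIC))
E
```

```text
2.1 [ 0.4033 -0.0283  0.1297] yangle 87.08781265098273 5.9351733780526786e-05 ft [-0.6  0.4  0.1]
tool d [-0.002  -0.0017  0.0336]
```

View pics/s1.png

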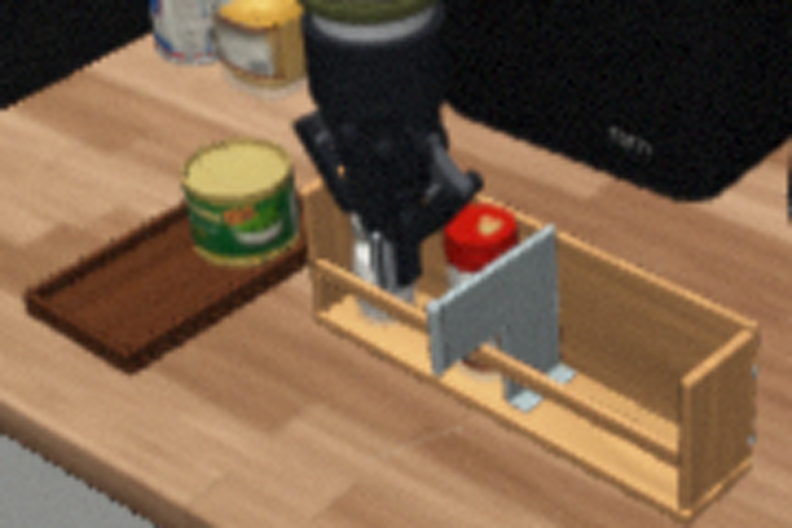

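The fingers, near pixel (410,280), are left of the tab and in front of the rail, with clearance. I'll lower the tool and push right.

Converted, 0.017 m is 0.34, -0.008 m is -0.16.

nudge_tcp([
  [[-0.04, 0, 0.34], 0, 0],
  [[0, 0, 0.34], 0, 0],
  [[0, -0.16, 0], 0, 0],
  [[0, -0.16, 0], 0, 0],
  [[0, -0.16, 0], 0, 0],
  [[0, -0.16, 0], 0, 0],
  [[0, -0.16, 0], 0, 0],
  [[0, -0.16, 0], 0, 0],
  [[0, -0.16, 0], 0, 0],
  [[0, -0.16, 0], 0, 0],
])

```text
time_s: 3.15
position: [0.4041, -0.0937, 0.0985]
tool_rot: [[-0.999, 0.051, 0.001], [0.051, 0.999, -0.0], [-0.001, -0.0, -1.0]]
ft_force: [3.4, 2.3, 1.7]
grip_width: 0.0
gripper_force: 1.6
```

```bash
python3 st.py
```

```text
3.15 [ 0.4041 -0.0937  0.0985] yangle 87.10519210789985 1.0045437639034495e-05 ft [3.4 2.3 1.7]
```

Converted, -0.04 m is -0.8, 0.04 m is 0.8.

nudge_tcp([
  [[0, -0.08, 0], 0, 0],
  [[0, 0, 0], 0, 0],
  [[0, 0.2, 0], 0, 0],
  [[0, 0.2, 0], 0, 0],
  [[0, 0, -0.8], 0, 0],
  [[0, 0, -0.8], 0, 0],
  [[0.8, 0, -0.4], 0, 0.04],
  [[0.8, 0, 0], 0, 0.066],
  [[0, 0, 0], 0, 0.066],
  [[0, 0, 0], 0, 0.066],
])

```text
time_s: 4.15
position: [0.3244, -0.0721, 0.1985]
tool_rot: [[-0.999, 0.05, 0.0], [0.05, 0.999, -0.0], [-0.0, -0.0, -1.0]]
ft_force: [0.6, 0.7, 0.2]
grip_width: 0.0583
gripper_force: 0.0
```

```bash
python3 st.py
python3 - <<'E'
from rig import env, viewer, monitor, ticket
import cv2
r=viewer.get_image("top");a=r["pixels"][175:260,205:380,::-1]
cv2.imwrite("pics/t1.png",cv2.resize(a,(788,383),interpolation=cv2.INTER_CUBIC))
E
```

```text
4.15 [ 0.3244 -0.0721  0.1985] yangle 87.11766287375498 0.058267112567684874 ft [0.6 0.7 0.2]
```

View pics/t1.png

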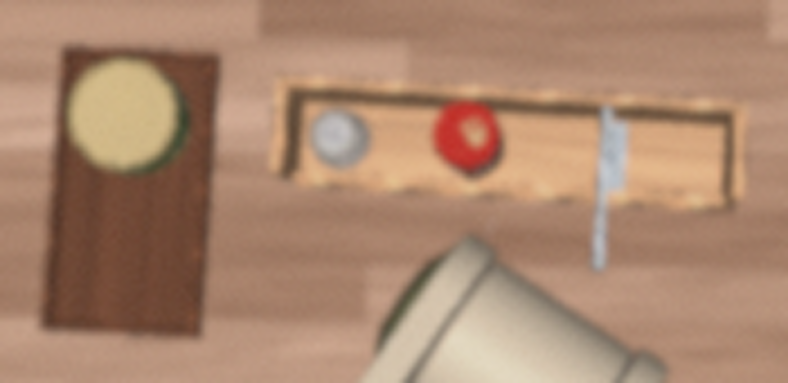

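The tab front end moved from pixel x 514 to 598, about 53 mm, so the joint is near 0.16. The jar and shaker haven't moved. Next is going above the jar.

```bash
python3 st.py 0.476 -0.0285 0.2
```

```text
4.2 [ 0.3251 -0.0724  0.1984] yangle 87.1367247328763 0.06523949507791 ft [-0.1 -0.3  0.1]
tool d [-0.1485  0.0514 -0.0015]
```

nudge_tcp([
  [[-0.74, 0.26, 0], 0, 0.066],
  [[-0.74, 0.26, 0], 0, 0.066],
  [[-0.74, 0.26, 0], 0, 0.066],
  [[-0.74, 0.25, 0], 0, 0.066],
  [[0, 0, 0], 0, 0.066],
  [[0, 0, 0], 0, 0.066],
])

```text
time_s: 4.8
position: [0.4757, -0.0281, 0.1972]
tool_rot: [[-0.999, 0.049, -0.002], [0.049, 0.999, 0.001], [0.002, 0.0, -1.0]]
ft_force: [0.3, 0.2, -0.7]
grip_width: 0.0659
gripper_force: 0.0
```

```bash
python3 st.py 0.476 -0.0285 0.092
python3 - <<'E'
from rig import env, viewer, monitor, ticket
import cv2
r=viewer.get_image("wrist");cv2.imwrite("pics/w1.png",r["pixels"][:,:,::-1])
E
```

```text
4.8 [ 0.4757 -0.0281  0.1972] yangle 87.21478480258085 0.06586069443732644 ft [ 0.3  0.2 -0.7]
tool d [-0.0005 -0.0004  0.1052]
```

View pics/w1.png

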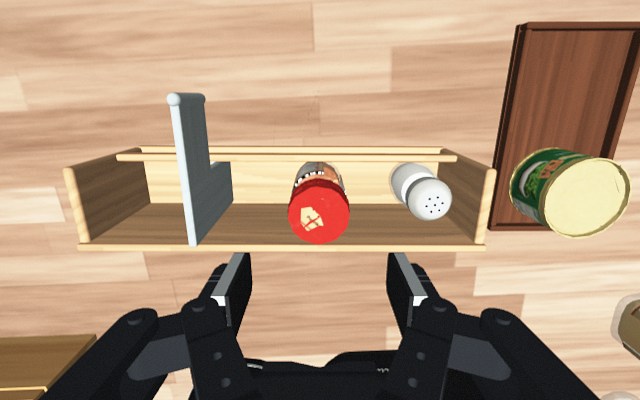

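The jar cap is at (318,211), centred between the fingers at about (248,270) and (390,270). I'll check the position with this camera.

```bash
python3 - <<'E'
from rig import env, viewer, monitor, ticket
from h import *
r=viewer.get_image("wrist");K,E=r["K"],r["extrinsics"][:3]
print("jar",atz(K,E,(319,211),.12),"shk",atz(K,E,(430,199),.104),"tray nr-right top",atz(K,E,(517,25),.018),"be tab top front",atz(K,E,(175,97),.122),"back board left top",atz(K,E,(490,247),.114),"R",atz(K,E,(80,247),.114))
E
```

```text
jar [ 0.4723 -0.0286  0.12  ] shk [0.4729 0.0547 0.104 ] tray nr-right top [0.3453 0.1517 0.018 ] be tab top front [ 0.3914 -0.1144  0.122 ] back board left top [0.5099 0.0986 0.114 ] R [ 0.4944 -0.2099  0.114 ]
```

nudge_tcp([
  [[0.04, 0, 0.6], 0, 0.066],
  [[0, 0, 0.6], 0, 0.066],
  [[0, 0, 0.5], 0, 0.066],
  [[0, 0, 0.4], 0, 0.066],
  [[0, 0, 0], 0, 0.066],
  [[0, 0, 0], 0, 0.04],
  [[0, 0, 0], 0, 0.04],
  [[0, 0, 0], 0, 0.04],
  [[0, 0, 0], 0, 0.04],
  [[0, 0, 0], 0, 0.04],
], clamp_n=30)

```text
time_s: 5.9
position: [0.4738, -0.0289, 0.0945]
tool_rot: [[-0.999, 0.05, 0.002], [0.05, 0.999, -0.001], [-0.002, -0.001, -1.0]]
ft_force: [-0.8, 0.7, 7.5]
grip_width: 0.0439
gripper_force: 31.1
```

```bash
python3 st.py
```

```text
5.9 [ 0.4738 -0.0289  0.0945] yangle 87.11559790633324 0.04389634918298907 ft [-0.8  0.7  7.5]
```

nudge_tcp([
  [[0, 0, -0.2], 0, 0.03],
  [[0, 0, -0.3], 0, 0.03],
  [[0, 0, -0.4], 0, 0.03],
  [[0, 0, -0.4], 0, 0.03],
  [[0, 0, -0.2], 0, 0.03],
  [[0, 0, 0], 0, 0.03],
  [[0, 0, 0], 0, 0.03],
], clamp_n=40)

```text
time_s: 6.6
position: [0.4729, -0.0287, 0.1679]
tool_rot: [[-0.999, 0.05, -0.001], [0.05, 0.999, 0.0], [0.001, 0.0, -1.0]]
ft_force: [0.0, 0.2, -1.2]
grip_width: 0.0433
gripper_force: 40.8
```

```bash
python3 st.py
python3 - <<'E'
from rig import env, viewer, monitor, ticket
import cv2
r=viewer.get_image("side");a=r["pixels"][130:250,185:365,::-1]
cv2.imwrite("pics/s2.png",cv2.resize(a,(792,528),interpolation=cv2.INTER_CUBIC))
E
```

```text
6.6 [ 0.4729 -0.0287  0.1679] yangle 87.10817786376724 0.04334484452442837 ft [ 0.   0.2 -1.2]
```

View pics/s2.png

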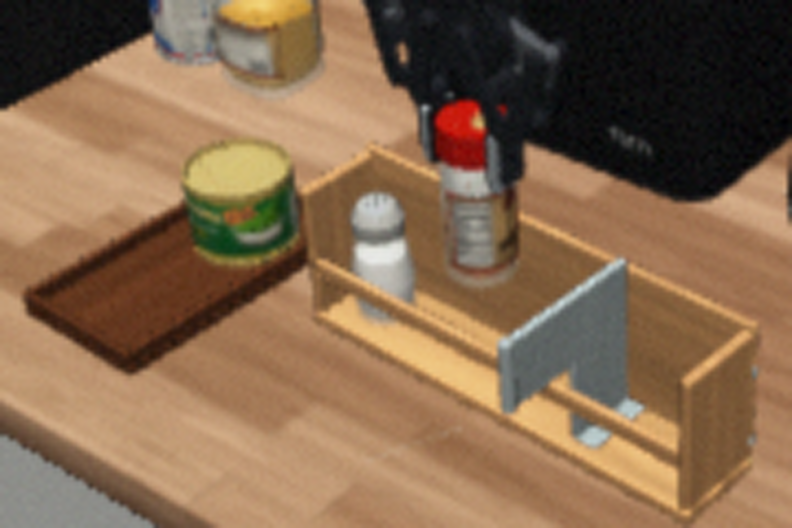

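The jar is held upright, with its foot at pixel (480,275) in the crop, above the rail. Next I'll bring it forward, then left.

Converted, 0.01 m is 0.2, 0.045 m is 0.9.

nudge_tcp([
  [[0.5, 0, 0], 0, 0.03],
  [[0.6, 0, 0], 0, 0.03],
  [[0.5, 0, 0], 0, 0.03],
  [[0.2, 0, 0], 0, 0.03],
  [[0, 0.7, 0], 0, 0.03],
  [[0, 0.9, 0], 0, 0.03],
  [[0, 0.9, 0], 0, 0.03],
  [[0, 0.9, 0], 0, 0.03],
  [[0, 0.8, 0], 0, 0.03],
  [[0, 0.46, 0], 0, 0.03],
])

```text
time_s: 7.65
position: [0.3952, 0.2112, 0.1678]
tool_rot: [[-0.999, 0.048, -0.0], [0.048, 0.999, 0.0], [0.0, 0.0, -1.0]]
ft_force: [0.5, -1.0, -1.5]
grip_width: 0.0439
gripper_force: 41.0
```

nudge_tcp([
  [[0, 0, 0.4], 0, 0.03],
  [[0, 0, 0.4], 0, 0.03],
  [[0, 0, 0.3], 0, 0.03],
  [[0, 0, 0], 0, 0.03],
])

```text
time_s: 8.05
position: [0.3945, 0.2084, 0.1114]
tool_rot: [[-0.999, 0.05, -0.004], [0.05, 0.999, -0.001], [0.004, -0.001, -1.0]]
ft_force: [-0.7, -0.0, 0.1]
grip_width: 0.0433
gripper_force: 41.1
```

```bash
python3 st.py 0.395 0.209 0.087
```

```text
8.05 [0.3945 0.2084 0.1114] yangle 87.11144405743826 0.043288078157678746 ft [-0.7 -0.   0.1]
tool d [-0.0006  0.0006  0.0244]
```

nudge_tcp([
  [[0, 0, 0.2], 0, 0.03],
  [[0, 0, 0.16], 0, 0.03],
  [[0, 0, 0.06], 0, 0.03],
  [[0, 0, 0.04], 0, 0.03],
  [[0, 0, 0], 0, 0.03],
  [[0, 0, 0], 0, 0.03],
])

```text
time_s: 8.65
position: [0.3952, 0.2085, 0.0906]
tool_rot: [[-0.999, 0.05, 0.001], [0.05, 0.999, 0.0], [-0.001, 0.0, -1.0]]
ft_force: [-0.1, 0.0, -1.1]
grip_width: 0.0438
gripper_force: 41.1
```

Converted, 0.002 m is 0.04, 0.001 m is 0.02.

nudge_tcp([
  [[0, 0, 0.04], 0, 0.03],
  [[0, 0, 0.02], 0, 0.03],
  [[0, 0, 0], 0, 0.03],
])

```text
time_s: 8.95
position: [0.395, 0.2085, 0.0873]
tool_rot: [[-0.999, 0.05, -0.0], [0.05, 0.999, -0.0], [0.0, -0.0, -1.0]]
ft_force: [-0.2, -0.0, -1.7]
grip_width: 0.0435
gripper_force: 41.1
```

nudge_tcp([
  [[0, 0, 0.02], 0, 0.03],
  [[0, 0, 0], 0, 0.03],
])

```text
time_s: 9.15
position: [0.3953, 0.2086, 0.0866]
tool_rot: [[-0.999, 0.05, 0.001], [0.05, 0.999, 0.0], [-0.001, 0.0, -1.0]]
ft_force: [-0.3, 0.8, 4.4]
grip_width: 0.0436
gripper_force: 41.3
```

Contact felt at the expected height, so I'll release and rise.

nudge_tcp([
  [[0, 0, 0], 0, 0.048],
  [[0, 0, 0], 0, 0.052],
  [[0, 0, 0], 0, 0.06],
  [[0, 0, 0], 0, 0.066],
  [[0, 0, 0], 0, 0.066],
  [[0, 0, -0.4], 0, 0.066],
  [[0, 0, -0.8], 0, 0.066],
  [[0, 0, -0.8], 0, 0.066],
  [[0, 0, -0.6], 0, 0.066],
  [[0, 0, 0], 0, 0.066],
])

```text
time_s: 10.15
position: [0.3964, 0.2089, 0.2199]
tool_rot: [[-0.999, 0.05, 0.008], [0.05, 0.999, 0.002], [-0.007, 0.002, -1.0]]
ft_force: [0.2, -0.2, -0.5]
grip_width: 0.066
gripper_force: 0.0
```

```bash
python3 st.py
python3 - <<'E'
from rig import env, viewer, monitor, ticket
import cv2
r=viewer.get_image("side");a=r["pixels"][130:250,185:365,::-1]
cv2.imwrite("pics/s3.png",cv2.resize(a,(792,528),interpolation=cv2.INTER_CUBIC))
E
```

```text
10.15 [0.3964 0.2089 0.2199] yangle 87.12124227817503 0.06600538688904171 ft [ 0.2 -0.2 -0.5]
```

View pics/s3.png

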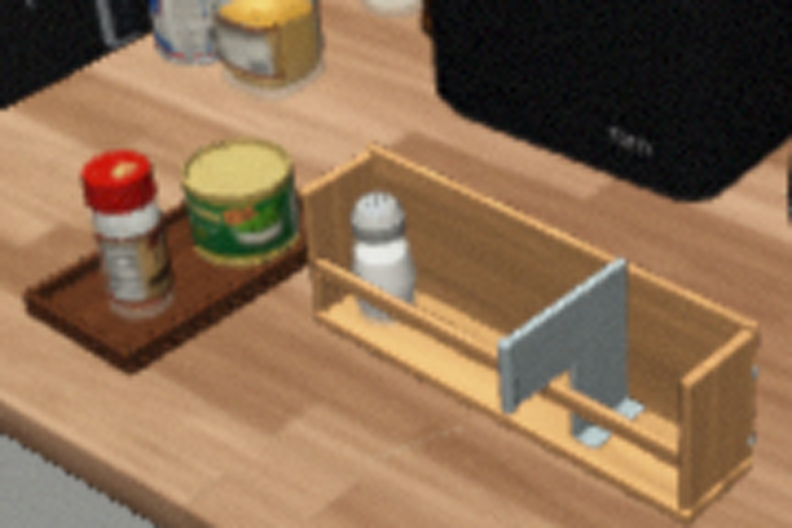

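The jar stands upright in the tray at pixel (135,240) in the crop, and the tin and shaker are untouched. Next I'll go to the right side of the tab.

Converted, -0.003 m is -0.06, -0.043 m is -0.86.

nudge_tcp([
  [[-0.06, -0.8, 0], 0, 0],
  [[-0.06, -0.8, 0], 0, 0],
  [[-0.06, -0.8, 0], 0, 0],
  [[-0.06, -0.8, 0], 0, 0],
  [[-0.06, -0.8, 0], 0, 0],
  [[-0.06, -0.8, 0], 0, 0],
  [[-0.06, -0.8, 0], 0, 0],
  [[-0.06, -0.8, 0], 0, 0],
  [[-0.06, -0.86, 0], 0, 0],
  [[0, 0, 0], 0, 0],
], clamp_n=40)

```text
time_s: 11.2
position: [0.4035, -0.1593, 0.2149]
tool_rot: [[-0.998, 0.055, -0.002], [0.055, 0.998, 0.0], [0.002, 0.0, -1.0]]
ft_force: [-0.1, -0.2, -0.1]
grip_width: -0.0001
gripper_force: 0.0
```

```bash
python3 st.py 0.404 -0.152 0.097
```

```text
11.2 [ 0.4035 -0.1593  0.2149] yangle 86.83320273357509 -5.4687966531095915e-05 ft [-0.1 -0.2 -0.1]
tool d [-0.0003  0.0073  0.1179]
```

Converted, 0.04 m is 0.8, 0.036 m is 0.72.

nudge_tcp([
  [[0, 0, 0.8], 0, 0],
  [[0, 0, 0.8], 0, 0],
  [[0, 0, 0.72], 0, 0],
  [[0, 0, 0], 0, 0],
  [[0, 0.2, 0], 0, 0],
  [[0, 0.2, 0], 0, 0],
  [[0, 0.2, 0], 0, 0],
  [[0, 0.2, 0], 0, 0],
  [[0, 0.2, 0], 0, 0],
  [[0, 0.2, 0], 0, 0],
])

```text
time_s: 12.2
position: [0.4071, -0.0947, 0.1008]
tool_rot: [[-0.999, 0.05, 0.001], [0.05, 0.999, -0.001], [-0.001, -0.001, -1.0]]
ft_force: [0.9, -2.3, 1.8]
grip_width: -0.0002
gripper_force: 1.1
```

nudge_tcp([
  [[0, 0.2, 0], 0, 0],
  [[0, 0.2, 0], 0, 0],
  [[0, 0.2, 0], 0, 0],
  [[0, 0.2, 0], 0, 0],
  [[0, 0.2, 0], 0, 0],
  [[0, 0.2, 0], 0, 0],
  [[0, 0.2, 0], 0, 0],
  [[0, 0.2, 0], 0, 0],
  [[0, 0, 0], 0, 0],
])

```text
time_s: 13.1
position: [0.4103, -0.0143, 0.1001]
tool_rot: [[-0.999, 0.049, -0.001], [0.049, 0.999, 0.001], [0.001, 0.001, -1.0]]
ft_force: [-0.4, 0.6, -0.3]
grip_width: 0.0
gripper_force: 0.0
```

```bash
python3 st.py 0.404 0.012 0.097
```

```text
13.1 [ 0.4103 -0.0143  0.1001] yangle 87.18585542803251 2.313492982810965e-05 ft [-0.4  0.6 -0.3]
tool d [0.0076 0.0259 0.0032]
```

Converted, 0.005 m is 0.1, 0.004 m is 0.08.

nudge_tcp([
  [[0, 0.1, 0], 0, 0],
  [[0, 0.1, 0], 0, 0],
  [[0, 0.1, 0], 0, 0],
  [[0, 0.08, 0], 0, 0],
  [[0, 0.06, 0], 0, 0],
  [[0, 0.04, 0], 0, 0],
  [[0, 0.02, 0], 0, 0],
])

```text
time_s: 13.8
position: [0.412, 0.0095, 0.1003]
tool_rot: [[-0.999, 0.05, -0.0], [0.05, 0.999, 0.0], [0.0, 0.0, -1.0]]
ft_force: [-1.7, -1.7, -0.3]
grip_width: 0.0001
gripper_force: 0.8
```

```bash
python3 st.py
python3 - <<'E'
from rig import env, viewer, monitor, ticket
from h import *
import cv2
r=viewer.get_image("side");p=r["pixels"][...,::-1]
cv2.imwrite("pics/s4.png",cv2.resize(p[150:230,240:340],(800,640)[:2] if 0 else (750,600),interpolation=cv2.INTER_CUBIC))
E
```

```text
13.8 [0.412  0.0095 0.1003] yangle 87.11496813482489 9.111771220273994e-05 ft [-1.7 -1.7 -0.3]
```

View pics/s4.png

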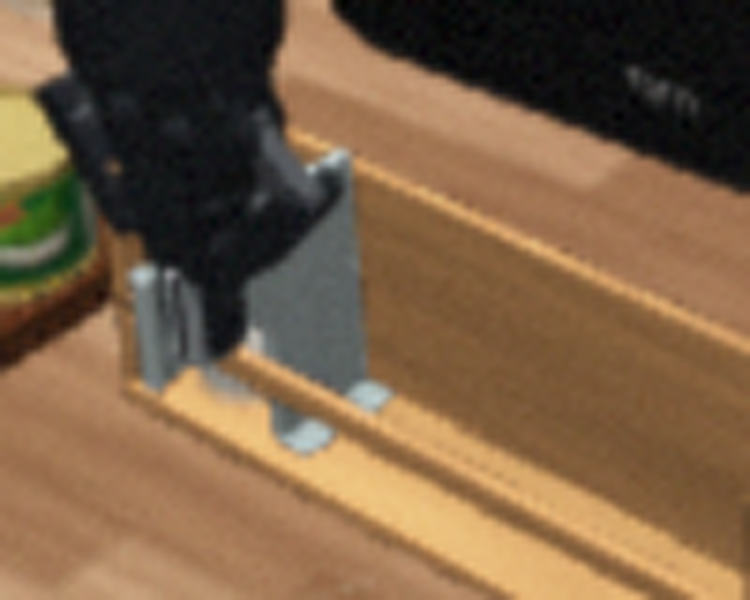

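The bookend is close to the shaker, with its foot at (305,435) and its top corner at (340,160). I'll push about 3 mm more, then back off, rise clear and verify from above.

Converted, -0.03 m is -0.6, 0.03 m is 0.6.

nudge_tcp([
  [[0, 0.04, 0], 0, 0],
  [[0, 0.02, 0], 0, 0],
  [[0, 0, 0], 0, 0],
  [[0, -0.2, 0], 0, 0],
  [[0, -0.3, 0], 0, 0],
  [[0.8, -0.4, 0], 0, 0],
  [[0.6, -0.4, -0.6], 0, 0],
  [[0, -0.6, -0.6], 0, 0],
  [[0, -0.6, -0.6], 0, 0],
  [[0, 0, 0], 0, 0],
])

```text
time_s: 14.85
position: [0.3373, -0.1129, 0.1935]
tool_rot: [[-0.999, 0.054, 0.007], [0.054, 0.999, -0.006], [-0.007, -0.005, -1.0]]
ft_force: [0.0, -1.0, -0.2]
grip_width: 0.0
gripper_force: 0.0
```

```bash
python3 - <<'E'
from rig import env, viewer, monitor, ticket
import cv2
r=viewer.get_image("top");a=r["pixels"][185:235,255:355,::-1]
r=viewer.get_image("side");b=r["pixels"][150:225,240:340,::-1]
f=lambda i,k:cv2.resize(i,None,fx=k,fy=k,interpolation=cv2.INTER_CUBIC)
import numpy as np
a,b=f(a,4),f(b,4);cv2.imwrite("pics/f.png",np.hstack([cv2.copyMakeBorder(a,0,b.shape[0]-a.shape[0],0,0,cv2.BORDER_CONSTANT),b]))
E
```

```text
(no output)
```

View pics/f.png

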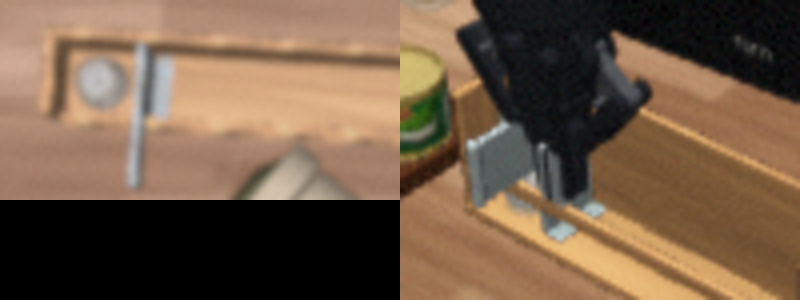

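```bash
python3 - <<'E'
from h import *
f=lambda u,v,z:atz(KT,ET,(255+(u+.5)/4-.5,185+(v+.5)/4-.5),z)
print(f(101,82,.104),f(135,82,.122),f(142,82,.122))
E
python3 st.py
```

```text
[0.474  0.0563 0.104 ] [0.4724 0.0295 0.122 ] [0.4724 0.0244 0.122 ]
14.95 [ 0.3358 -0.1095  0.1904] yangle 86.99757353234433 0.00028981199298858974 ft [ 0.4  1.1 -0.5]
```

In the top view the shaker is at (101,82) and the bookend's left face at (135,82). They are about 27 mm apart, axis to face, which is within the limit. I'll settle the arm and hand in.

nudge_tcp([
  [[0, 0, 0], 0, 0],
  [[0, 0, 0], 0, 0],
  [[0, 0, 0], 0, 0],
])

```text
time_s: 15.25
position: [0.3358, -0.1083, 0.1898]
tool_rot: [[-0.999, 0.049, -0.001], [0.049, 0.999, 0.001], [0.001, 0.001, -1.0]]
ft_force: [-0.4, -0.4, 0.1]
grip_width: -0.0003
gripper_force: 0.0
```

```bash
python3 -c "
from rig import env, viewer, monitor, ticket
print(ticket.close_job())"
```

```text
the job is handed in; nothing more can be done
None
```

I handed the job in at about 15 s of the 67 s allowed, with no verdict returned: the jar stands upright in the tray, and the bookend's face is about 27 mm from the shaker's axis (limit 34 mm), with the shaker still in its place.

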